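# Set up the medal-striking stack

### The arm

A 6-joint arm with a two-finger parallel gripper is mounted at the origin on the work surface. World frame = base frame: x ahead of the robot, y to its left, z up, the work surface at z = 0. Lengths are in mm, angles in rad, forces in N, time in s.
With the tool pointing down it reaches from about 275 to 750 mm from the base axis. Payload 10.2 kg.
Tool frame: the origin (TCP) lies at the very end of the fingers, on their centre line; the grasp point (between the pads) lies 19 mm behind it; z points along the fingers, y is the line along which they close (so a half turn about z gives the same grasp; the last joint's range is limited). The gripper opens to 85 mm and grips with 20 to 120 N. Pads are 22 mm wide; open, the fingers measure 114 mm over their backs; the gripper's body (76 mm by 85 mm) begins 54 mm behind the grasp point. The pads swing forward as they close: fully open they stand 13 mm farther back than shut.
Start: joints at [1.097, 0.313, 1.498, -0, 1.331, -0.223], TCP at [130.307, 508.578, 231.294] pointing down, gripper open.
Joint ranges: [-2.94, 2.94], [-0.97, 2.17], [0.19, 2.56], [-1.23, 4.37], [0.02, 3.11], [-2.88, 2.88]. Speed limits (rad/s): [2.39, 2.39, 3.01, 3.14, 3.14, 3.14].

### API

Orientations are given as a unit quaternion [w, x, y, z].
In Python, from rig import * gives the robot as it stands. The module is installed in compiled form; this text tells all that it offers.
- The arm moves only by the shell command python3 -m crank 'ROWS' [FORCE]. ROWS is JSON, a list that holds one entry, the list of rows, each a list of 7 numbers: the shift along the tool's x, y, z in units of 25 mm (1.0 is 25 mm), then the turn, a rotation vector about the tool's x, y, z in units of 8 degrees (1.0 is 8 degrees), then the finger opening in mm, from 0 to 85.4. A call has exactly 8 rows; each row shifts and turns the commanded pose from where the row before left it, along the tool's axes as they then stand; what a row does not reach is not made up. A row lasts 1/10 s, in which the tool goes at most 50 mm and 8.59 degrees, less where a joint would pass 70% of its speed; a pose out of reach is approached as far as the arm can. A call is refused whole if a number of a shift passes 1 or a number of a turn 1, either way. A call with a gripper value outside its range is refused whole. The fingers move at their own pace and stop on an object; FORCE is the grip in N (left out, the last holds). Time passes only in rows, so rows that do not move let the fingers close, or fill a call up. It gives the time, the measured TCP pose, the force, the opening and the grip force at its end, in the units of the state.
- sense(): the state, without advancing time (a new reading comes with each control period).
- capture(name): name is "scene" or "top" or "wrist"; returns the picture (480x640x3 uint8, blue, green, red); there is no depth.
- camera_model(name): a dict with "fx", "fy", "cx", "cy" (pixels), "world_from_camera" (4x4, takes a point from camera to world coordinates); the wrist camera has in their place "T_tool_cam" (4x4, takes a point from camera to tool coordinates, whose origin is the TCP and whose axes are the flange's). Camera axes: x right, y up, looking along -z (the intrinsics and any distortion apply to the point x, -y, -z); pixel columns grow to the right and rows downward; lengths in mm; the calibration is good to about 2 mm. The wrist camera is an equidistant fisheye: a pixel r from the principal point sees the ray r / f radians off the axis. A picture is of the moment at which its call begins: read the wrist's pose just before it. camera_model takes no time and is no camera call.
- finish_job(): hands the job in; it is judged then, once.
The state is a dict: "time_s": time; "joints": joint angles; "dq": joint speeds; "tau": joint torques, N m; "eef_pos": TCP position; "ee_rot": TCP orientation; "force": force on the tool from outside, world axes, zero at the start; "wrist_torque": the same for the moment, N m; "grip_width": opening from 0.0 (shut) to 1.0 (fully open); "grip_force": force on a finger pad.
Only numpy, scipy, OpenCV 4.12 (cv2) and the standard library are available. Lean on these libraries where they do the work, as an engineer would, in place of code of your own. Each camera call takes 0.05 s, during which the arm holds its last target. There are 200 camera calls.

### The job

Set up the striking base for a medal: first take the wooden storage plug out of its recess and stand it upright in the wooden tray. Then build the stack on the base, in this order: the plain steel die flat in the recess, the brass blank centred flat on the die, the steel collar ring over both so that it stands on the base, and last the stepped punch, foot down, set gently into the collar so that it stands upright on the blank. Leave everything released and at rest.

Things in the scene. Friction and masses are not known exactly. Their poses are not given: they have to be found in the camera images.
- base: Fixed dark steel striking base, a block 100 x 100 mm and 30 mm high, with small bolt heads 4 mm high at its corners (at +-40 mm in its x and y). In the middle of its top is a round recess, 44 mm in diameter and 6 mm deep (its floor is 24 mm above the table). Origin: centre of the underside; z up; x and y along the sides.
- tray: Fixed shallow wooden tray, 120 x 120 mm outside, 16 mm high, open on top, walls and floor 6 mm thick. Origin: centre of the underside; z up.
- plug: Loose turned plug of light wood, about 40 g: foot 40 mm in diameter and 14 mm high, above it (over a 2 mm cone) a round knob 22 mm in diameter up to the top, 40 mm above the underside. At the start it stands in the recess of the base. Origin: centre of the underside; z up along its axis.
- die: Loose plain steel cylinder, 40 mm in diameter, 24 mm high, about 0.24 kg, both ends flat and alike; stands on its end on the table. Seated in the recess it stands 18 mm above the base's top. Origin: centre of the underside; z up along its axis.
- blank: Loose plain brass disc, 40 mm in diameter, 8 mm thick, about 85 g; lies flat on the table. Origin: centre of the underside; z up along its axis.
- collar: Loose steel ring, outside diameter 60 mm, bore 48 mm right through, 38 mm high, about 0.3 kg; stands on its end on the table, axis upright. Origin: centre of the underside; z up along its axis.
- punch: Loose stepped steel punch, about 0.43 kg, standing on the table on its foot: foot 40 mm in diameter and 20 mm high, a 4 mm high cone, then a shank 28 mm in diameter up to the top, 66 mm above the underside. Origin: centre of the underside; z up along its axis.
Things that resemble listed ones, but are neither listed nor needed, are in the scene too. What is shaped like the die but red is not meant.

How it is judged (in metres and radians):
On the way, in this order (a step that is already met when the one before it is completed fails the run):
1. the wooden plug is out of the base and stands in the tray, released (horizontal distance between plug and tray below 0.05 m and z of plug in the frame of tray between 0.001 and 0.011 m and angle between plug's own z axis and vertical below 0.1 rad and contact force between the fingers and plug below 0.1 N), for 0.2 s.
2. the die sits flat in the recess of the base, released (horizontal distance between die and base below 0.005 m and z of die in the frame of base between 0.021 and 0.027 m and angle between die's own z axis and vertical below 0.06 rad and contact force between the fingers and die below 0.1 N), for 0.2 s.
3. the brass blank lies flat on the die, released (horizontal distance between blank and die below 0.008 m and z of blank in the frame of base between 0.045 and 0.051 m and angle between blank's own z axis and vertical below 0.06 rad and contact force between the fingers and blank below 0.1 N), for 0.2 s.
4. the collar stands on the base around die and blank, released (horizontal distance between collar and base below 0.01 m and z of collar in the frame of base between 0.027 and 0.033 m and angle between collar's own z axis and vertical below 0.06 rad and contact force between the fingers and collar below 0.1 N), for 0.2 s.
5. the punch stands upright in the collar on the blank, released (horizontal distance between punch and base below 0.012 m and z of punch in the frame of base between 0.053 and 0.059 m and angle between punch's own z axis and vertical below 0.06 rad and contact force between the fingers and punch below 0.1 N), for 0.2 s.
At the end, for the whole second after the job is handed in: Plug upright in the tray (50 mm of its centre). Height +-3 mm, tilt under 0.06 rad: die in the recess (5 mm of base centre), blank flat on the die (8 mm of its axis), collar on the base around them (10 mm), punch in the collar on the blank (12 mm of base centre). All released, at rest (horizontal distance between plug and tray below 0.05 m and z of plug in the frame of tray between 0.001 and 0.011 m and angle between plug's own z axis and vertical below 0.1 rad and horizontal distance between die and base below 0.005 m and z of die in the frame of base between 0.021 and 0.027 m and angle between each of die, blank, collar, punch's own z axis and vertical below 0.06 rad and horizontal distance between blank and die below 0.008 m and z of blank in the frame of base between 0.045 and 0.051 m and horizontal distance between collar and base below 0.01 m and z of collar in the frame of base between 0.027 and 0.033 m and horizontal distance between punch and base below 0.012 m and z of punch in the frame of base between 0.053 and 0.059 m and linear speed of each of plug, die, blank, collar, punch below 0.02 m/s and angular speed of each of plug, die, blank, collar, punch below 0.2 rad/s); the robot touches nothing.
It fails at once if the punch is rammed on the blank (more than 80 N between them) (contact force between punch and blank above 80 N).
It fails at once if the punch is dropped (it moves faster than 0.4 m/s, as after a fall of 8 mm, while the fingers do not touch it) (linear speed of punch above 0.4 m/s and contact force between the fingers and punch below 0.1 N).
It also fails if it takes over 128 s, if anything falls off the work surface, if the arm or the gripper's body presses on something with over 40 N, if the wrist force passes 120 N, or if a joint passes its speed limit or range.

## Working session

There is one attempt and no reset: what is moved stays moved. The work goes in short steps, Python scripts to look and compute and a shell command to move; the robot and the scene stay as the last step left them, time stands still between calls to the robot, and variables do not carry over. Pictures are saved under pics/ and viewed, at most 16 in all, crops included, and the job is handed in when it is done.

```bash
mkdir -p pics; ls; python3 - <<'E'
from rig import *
import cv2
print(sense())
for n in ("scene","top","wrist"):
    im=capture(n); cv2.imwrite(f"pics/{n}0.png",im); print(n,camera_model(n))
E
```

```text
pics
{'time_s': 0.0, 'joints': array([ 1.09655982e+00,  3.13436012e-01,  1.49842070e+00,  1.02483934e-05,
        1.33098253e+00, -2.23442919e-01]), 'dq': array([-7.72077449e-04,  3.14644381e-04,  1.57935806e-03, -6.26388399e-04,
       -3.17940546e-05, -3.53043164e-04]), 'tau': array([ 2.90643235e-03, -4.12280738e+01, -2.59738648e+01, -1.86766511e-05,
        4.23581965e-03, -1.39988714e-05]), 'eef_pos': array([130.20648059, 508.34314743, 230.74839294]), 'ee_rot': array([-2.17724984e-04,  1.25069607e-01,  9.92147774e-01, -5.84055418e-04]), 'force': array([ 0.67786673,  1.05523238, -0.48834764]), 'wrist_torque': array([-0.00115083, -0.06156772, -0.00629231]), 'grip_force': 0.0, 'grip_width': 0.9975812784537302}
scene {'fx': 499.5432192523085, 'fy': 499.5432192523085, 'cx': 321.93075576774237, 'cy': 245.16036715644702, 'world_from_camera': array([[ 4.80696424e-01, -4.92428548e-01,  7.25565348e-01,
         1.28626259e+03],
       [ 8.76527972e-01,  2.93509332e-01, -3.81511449e-01,
        -4.35096726e+02],
       [-2.50930718e-02,  8.19369512e-01,  5.72716283e-01,
         6.81291293e
[... 328 characters left out ...]
01, -2.47549334e-02, -2.10759058e-02,
        -1.89528847e+01],
       [-2.43194771e-02,  1.39030776e-01,  9.89989397e-01,
         8.94302051e+02],
       [ 0.00000000e+00,  0.00000000e+00,  0.00000000e+00,
         1.00000000e+00]])}
wrist {'fx': 371.64829954431775, 'fy': 371.64829954431775, 'cx': 317.4564420699335, 'cy': 245.8799368064808, 'T_tool_cam': array([[ 2.56252653e-04,  9.54306334e-01,  2.98829978e-01,
         7.69187365e+01],
       [ 9.99999024e-01,  1.65827324e-04, -1.38708462e-03,
         8.29229448e-02],
       [-1.37325782e-03,  2.98830042e-01, -9.54305360e-01,
        -1.42649163e+02],
       [ 0.00000000e+00,  0.00000000e+00,  0.00000000e+00,
         1.00000000e+00]])}
```

View pics/top0.png

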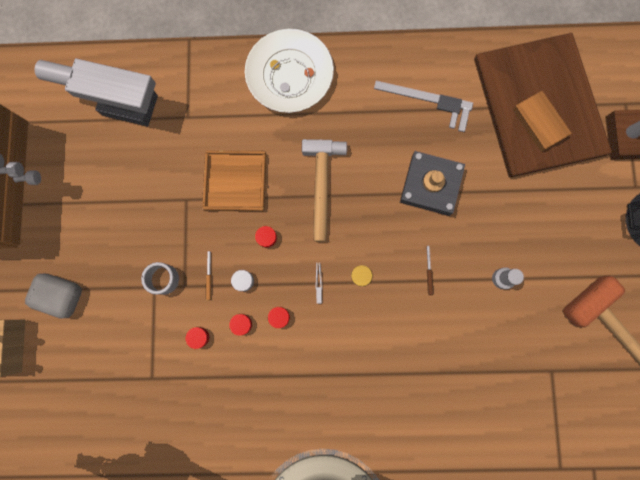

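View pics/scene0.png

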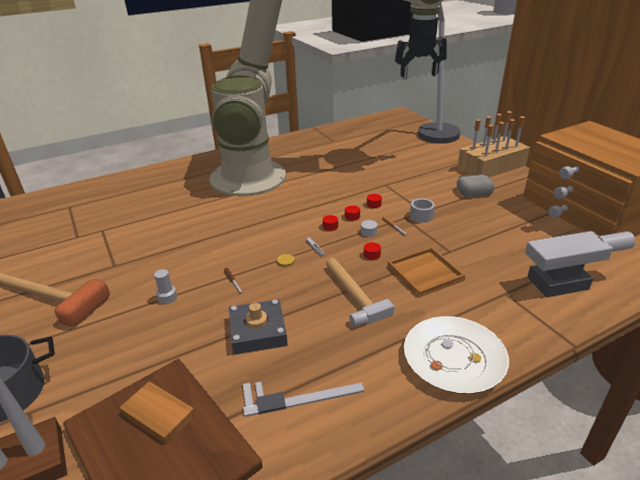

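The top view shows the tray at (235,181), base and plug at (434,183), die at (242,281), blank at (362,276), collar at (160,279) and punch at (508,279). The red decoys are at (266,237), (197,338), (241,325) and (279,318). The scene view shows the same things, with the die at (369,229), collar (422,211), blank (286,260), punch (165,288), base (257,325) and tray (426,271).

```bash
cat > h.py <<'E'
from rig import *
import cv2, numpy as np
from scipy.spatial.transform import Rotation as R
def tool(s=None):
    s=s or sense(); T=np.eye(4); q=s['ee_rot']; T[:3,:3]=R.from_quat([q[1],q[2],q[3],q[0]]).as_matrix(); T[:3,3]=s['eef_pos']; return T
def ray(name,uv,T=None):
    m=camera_model(name); d=np.array([(uv[0]-m['cx'])/m['fx'],(uv[1]-m['cy'])/m['fy']])
    if name=='wrist':
        W=T@m['T_tool_cam']; r=np.hypot(*d); k=np.sin(r)/r if r>1e-9 else 1; v=np.array([d[0]*k,-d[1]*k,-np.cos(r)])
    else:
        W=m['world_from_camera']; v=np.array([d[0],-d[1],-1])
    v=W[:3,:3]@v; return W[:3,3],v/np.linalg.norm(v)
def plane(o,v,z): return o+v*(z-o[2])/v[2]
def tri(rays):
    A=sum(np.eye(3)-np.outer(v,v) for o,v in rays); b=sum((np.eye(3)-np.outer(v,v))@o for o,v in rays)
    p=np.linalg.solve(A,b); return p,[round(float(np.linalg.norm(np.cross(p-o,v))),1) for o,v in rays]
def blobs(mask,amin=30,amax=1e9):
    n,l,st,c=cv2.connectedComponentsWithStats(mask.astype(np.uint8)); return [(c[i].round(1),st[i,4],st[i,:4]) for i in range(1,n) if amin<st[i,4]<amax]
def grey(im,smax=60,vmin=90):
    h=cv2.cvtColor(im,cv2.COLOR_BGR2HSV); return (h[...,1]<smax)&(h[...,2]>vmin)
E
python3 - <<'E'
from h import *
t=cv2.imread('pics/top0.png');s=cv2.imread('pics/scene0.png')
for nm,im,box in(('top',t,(140,140,540,360)),('scene',s,(140,180,470,350))):
    x0,y0,x1,y1=box; c=im[y0:y1,x0:x1]; print(nm)
    for b in blobs(grey(c),12): print(b[0]+[x0,y0],b[1],b[2][2:])
    h=cv2.cvtColor(c,cv2.COLOR_BGR2HSV)
    print('dark',[(b[0]+[x0,y0],b[1]) for b in blobs(h[...,2]<75,300)])
for n,(a,b,z) in dict(tray=((235,181),(426,271),16),plug=((437,177),(256,308),64),die=((242,280),(369,225),24),blank=((362,275.5),(286,260),8),collar=((160,279),(422,205),38),punch=((515,276),(163,274),66),base=((434,183),(257,322),30)).items():
    ra=ray('top',a);rb=ray('scene',b);p,e=tri([ra,rb]); print(n,p.round(),e,plane(*ra,z).round(),plane(*rb,z).round())
cv2.imwrite('pics/tz.png',cv2.resize(t[140:360,140:540],(800,440),interpolation=cv2.INTER_CUBIC))
E
```

```text
top
[323.9 146.7] 592 [45 16]
[437.5 160.1] 193 [52 20]
[420.7 167.7] 75 [19 11]
[440.5 169.5] 94 [22 16]
[416.2 174.3] 29 [13  6]
[453.5 183.9] 30 [12  8]
[435.1 197.5] 211 [41 27]
[408.  193.5] 74 [ 9 14]
[428.2 257. ] 61 [ 4 24]
[208.5 262.8] 81 [ 4 24]
[157.1 278. ] 356 [33 32]
[318.3 285.6] 173 [ 6 40]
[507.2 277.5] 501 [32 21]
[241.6 280.2] 377 [22 21]
dark []
scene
[244.4 185.9] 854 [74 16]
[465.5 183.2] 65 [10 10]
[424.2 208.2] 215 [24 24]
[369.3 227.4] 205 [16 17]
[399.6 229.6] 30 [12 10]
[315. 246.] 98 [17 20]
[165.3 287. ] 457 [23 35]
[236.7 285.9] 38 [ 9 13]
[271.4 301.5] 54 [21  6]
[373.4 312.1] 672 [44 26]
[237.8 311.3] 133 [20 14]
[270.2 307.8] 92 [20  9]
[259.1 328.2] 572 [56 30]
[439.4 334.2] 1939 [66 34]
dark [(array([261.1, 343.2]), np.int32(546))]
tray [632. 162.   5.] [0.6, 0.6] [629. 160.  16.] [643. 154.  16.]
plug [ 614. -224.   60.] [0.3, 0.3] [ 613. -223.   64.] [ 619. -225.   64.]
die [434. 144.  22.] [0.2, 0.2] [434. 144.  24.] [437. 142.  24.]
blank [439. -83.   5.] [0.2, 0.2] [439. -83.   8.] [443. -85.   8.]
collar [440. 298.  34.] [1.5, 1.5] [439. 295.  38.] [446. 295.  38.]
punch [ 428. -349.   64.] [0.9, 0.9] [ 428. -349.   66.] [ 432. -349.   66.]
base [ 612. -226.   24.] [0.9, 0.9] [ 610. -225.   30.] [ 619. -227.   30.]
```

View pics/tz.png

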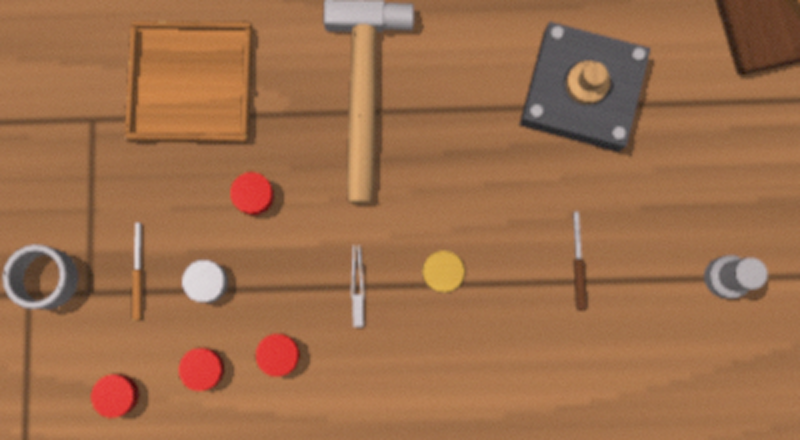

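The zoom shows the base's bolt heads at a yaw of about -15°, which nearly matches the tool's yaw, so I'll keep that orientation. The decoys are clear of the grasps.

```bash
cat >> h.py <<'E'
def to(*p):
    T=tool(); d=T[:3,:3].T@(np.array(p,float)-T[:3,3]); ang=R.from_matrix(T[:3,:3]).as_rotvec()
    tilt=np.degrees(np.cross(T[:3,2],[0,0,-1])); y=np.degrees(np.arctan2(T[0,1],T[1,1]))
    print('pos',T[:3,3].round(1),'units',(d/25).round(2),'tilt',tilt.round(2),'yaw',y.round(2),'t',round(sense()['time_s'],2))
E
python3 -c "
from h import *
to(611,-225,200)"
```

```text
pos [130.2 508.4 230.9] units [-25.91 -23.65   1.25] tilt [ 0.05 -0.03  0.  ] yaw 14.37 t 0.15
```

```bash
r='[-1,-0.9,0,0,0,0,85]'
python3 -m crank '[[[-1,-0.9,0,0,0,0,50],[-1,-0.9,0,0,0,0,50],[-1,-0.9,0,0,0,0,50],[-1,-0.9,0,0,0,0,50],[-1,-0.9,0,0,0,0,50],[-1,-0.9,0,0,0,0,50],[-1,-0.9,0,0,0,0,50],[-1,-0.9,0,0,0,0,50]]]' 30
python3 -m crank '[[[-1,-0.9,0,0,0,0,50],[-1,-0.9,0,0,0,0,50],[-1,-0.9,0,0,0,0,50],[-1,-0.9,0,0,0,0,50],[-1,-0.9,0,0,0,0,50],[-1,-0.9,0,0,0,0,50],[-1,-0.9,0,0,0,0,50],[-1,-0.9,0,0,0,0,50]]]'
python3 -m crank '[[[-1,-0.9,0,0,0,0,50],[-1,-0.9,0,0,0,0,50],[-1,-0.9,0,0,0,0,50],[-1,-0.9,0,0,0,0,50],[-1,-0.9,0,0,0,0,50],[-1,-0.9,0,0,0,0,50],[-1,-0.9,0,0,0,0,50],[-1,-0.9,0,0,0,0,50]]]'
python3 -m crank '[[[-1,-1,0.5,0,0,0,50],[-0.9,-1,0.5,0,0,0,50],[0,-0.05,0.25,0,0,0,50],[0,0,0,0,0,0,50],[0,0,0,0,0,0,50],[0,0,0,0,0,0,50],[0,0,0,0,0,0,50],[0,0,0,0,0,0,50]]]'
python3 - <<'E'
from h import *
to(611,-225,200)
T=tool(); im=capture('wrist'); cv2.imwrite('pics/w1.png',im); np.save('w1',T)
for b in blobs(grey(im),30): print(b[0],b[1],b[2][2:], plane(*ray('wrist',b[0],T),34).round(1))
E
```

```text
time_s: 0.95
eef_pos: [279.8, 283.3, 231.2]
ee_rot: [-0.0, 0.125, 0.992, -0.0]
force: [1.2, 0.7, -0.3]
grip_width: 0.585
grip_force: 0.0
time_s: 1.75
eef_pos: [428.9, 59.3, 231.2]
ee_rot: [-0.0, 0.125, 0.992, 0.0]
force: [0.0, 1.0, 0.5]
grip_width: 0.588
grip_force: 0.0
time_s: 2.55
eef_pos: [578.0, -164.6, 231.0]
ee_rot: [-0.0, 0.125, 0.992, 0.0]
force: [-0.7, -0.1, 1.1]
grip_width: 0.586
grip_force: 0.0
time_s: 3.35
eef_pos: [610.9, -224.4, 200.6]
ee_rot: [0.0, 0.125, 0.992, -0.0]
force: [-0.3, 0.2, 0.1]
grip_width: 0.589
grip_force: 0.0
pos [ 610.9 -224.4  200.6] units [-0.01 -0.02  0.03] tilt [0.02 0.04 0.  ] yaw 14.34 t 3.35
[500.6  11.9] 180 [15 26] [458.3 -15.8  34. ]
[609.5   4.3] 178 [21 12] [448.6 134.3  34. ]
[637.3  19.7] 50 [ 5 18] [464.1 178.5  34. ]
[291.1  64.4] 273 [17 48] [ 475.  -211.4   34. ]
[110.9  60.5] 707 [29 33] [ 413.8 -366.4   34. ]
[141.6  68.5] 476 [35 41] [ 434.4 -337.9   34. ]
[319.3 221.1] 10211 [119 115] [ 609.3 -221.9   34. ]
[530.7 247.1] 1897 [78 41] [683.6 -25.9  34. ]
[588.9 376.8] 14029 [124 190] [895.4  74.2  34. ]
[236.6 325.8] 648 [29 53] [ 689.6 -324.7   34. ]
[398.3 325.5] 623 [29 54] [ 728.1 -173.1   34. ]
[315.5 365.1] 2500 [111  51] [ 752. -262.   34.]
[ 24.3 399. ] 3145 [55 96] [ 752.4 -705.3   34. ]
[463.  455.4] 1403 [67 48] [ 959.1 -114.4   34. ]
[537.1 461.8] 142 [16 19] [1044.3    8.2   34. ]
[148.3 477.3] 77 [21  5] [ 911.8 -555.2   34. ]
```

View pics/w1.png

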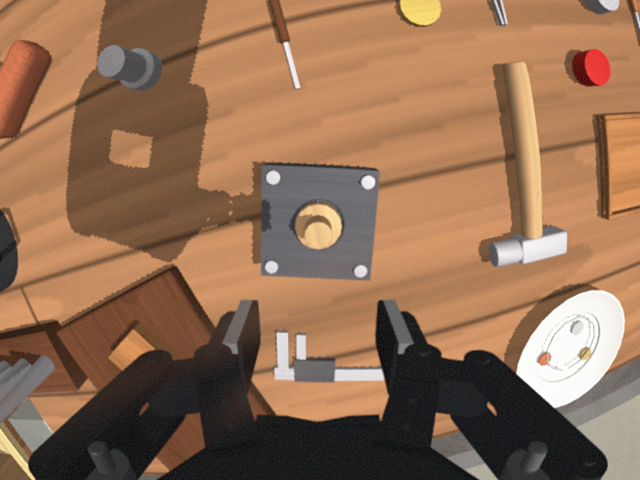

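The wrist view shows the bolt heads at (273,178), (368,182), (361,271) and (272,267), and the plug knob at about (318,230).

```bash
cat >> h.py <<'E'
def base(im,T,z=34,thr=150,box=(200,120,440,320)):
    x0,y0,x1,y1=box; P=[]
    for b in blobs(grey(im,60,thr)[y0:y1,x0:x1],50,400):
        if max(b[2][2:])<25: P.append(plane(*ray('wrist',b[0]+[x0,y0],T),z)[:2])
    P=np.array(P); c=P.mean(0); a=np.degrees(np.arctan2(P[:,1]-c[1],P[:,0]-c[0]))
    print(len(P),'c',c.round(1),'r',np.hypot(*(P-c).T).round(1),'yaw',((a-45)%90).round(1)); return c
E
python3 - <<'E'
from h import *
im=cv2.imread('pics/w1.png');T=np.load('w1.npy'); base(im,T)
h=cv2.cvtColor(im,cv2.COLOR_BGR2HSV)[170:275,270:365]
print([(b[0]+[270,170],b[1],b[2]) for b in blobs(h[...,1]>70,100)])
m=(h[...,1]>70).astype(np.uint8); ys,xs=np.nonzero(m); print(xs.min()+270,xs.max()+270,ys.min()+170,ys.max()+170)
cv2.imwrite('pics/z.png',cv2.resize(im[170:275,270:365],None,fx=5,fy=5))
E
```

```text
4 c [ 612.7 -223.9] r [56.5 56.5 56.5 56.4] yaw [72.9 72.8 72.8 72.9]
[(array([317.9, 225.3]), np.int32(1779), array([25, 32, 48, 48], dtype=int32))]
295 342 202 249
```

View pics/z.png

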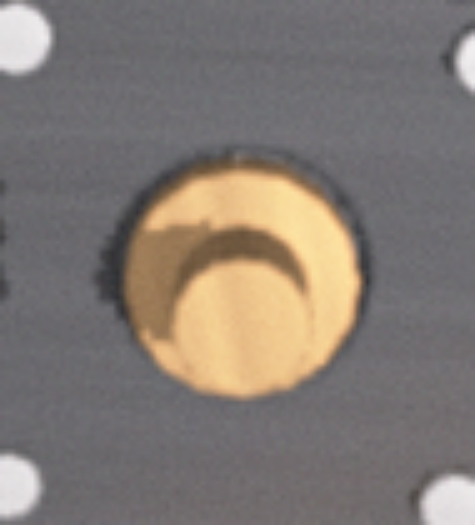

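The crop shows the knob's top-disc centre at (318.8,235.2), with the foot centred in the recess.

```bash
python3 - <<'E'
from h import *
T=np.load('w1.npy'); print(plane(*ray('wrist',(318.8,235.2),T),64), plane(*ray('wrist',(318.3,225.5),T),38))
rt=ray('top',(437.5,177)); print(tri([rt,ray('wrist',(318.8,235.2),T)]))
to(612.7,-223.9,120)
E
python3 -m crank '[[[0,0,0.6,0,0,0.35,50],[0,0,0.6,0,0,0,50],[0,0,0.6,0,0,0,50],[0,0,0.6,0,0,0,50],[0,0,0.6,0,0,0,50],[0,0,0.22,0,0,0,50],[0,0,0,0,0,0,50],[0,0,0,0,0,0,50]]]'
python3 - <<'E'
from h import *
to(612.7,-223.9,40)
T=tool(); im=capture('wrist'); cv2.imwrite('pics/w2.png',im); np.save('w2',T)
base(im,T,box=(150,120,490,420))
E
```

```text
[ 613.08187844 -223.4298303    64.        ] [ 611.85071642 -223.42800084   38.        ]
(array([ 612.12947895, -223.27170678,   66.4565071 ]), [0.3, 0.3])
pos [ 610.8 -224.6  200.5] units [-0.06  0.05  3.22] tilt [0.02 0.03 0.  ] yaw 14.35 t 3.4
time_s: 4.2
eef_pos: [611.1, -225.0, 120.4]
ee_rot: [0.001, 0.149, 0.989, -0.0]
force: [0.6, 0.7, -0.3]
grip_width: 0.585
grip_force: 0.0
pos [ 611.1 -225.   120.4] units [-0.04  0.06  3.22] tilt [0.03 0.06 0.  ] yaw 17.17 t 4.2
5 c [ 647.4 -212.6] r [ 92.6  72.1  60.6  19.3 146.5] yaw [69.  12.8 37.5 85.3 63.7]
```

View pics/w2.png

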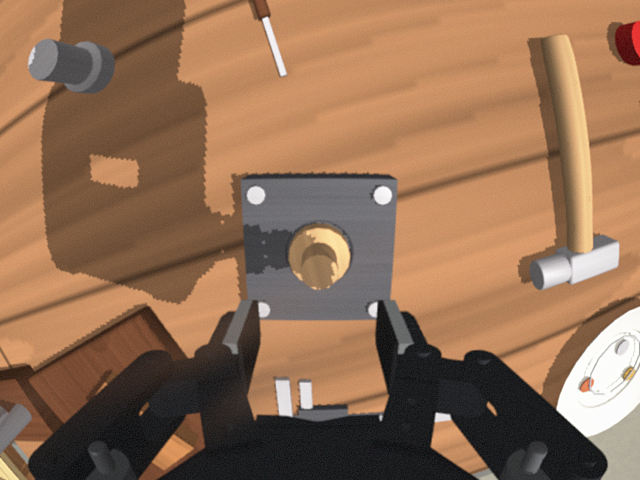

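The view shows the tool square to the base, with the knob at (320,265) centred between the fingers. I'll descend and grasp it.

```bash
python3 -m crank '[[[-0.04,0.05,0.7,0,0,0,50],[0,0,0.7,0,0,0,50],[0,0,0.7,0,0,0,50],[0,0,0.7,0,0,0,50],[0,0,0.4,0,0,0,50],[0,0,0.05,0,0,0,50],[0,0,0,0,0,0,10],[0,0,0,0,0,0,10]]]' 30
python3 -m crank '[[[0,0,0,0,0,0,10],[0,0,0,0,0,0,10],[0,0,0,0,0,0,10],[0,0,-0.2,0,0,0,10],[0,0,-0.5,0,0,0,10],[0,0,-0.8,0,0,0,10],[0,0,-0.8,0,0,0,10],[0,0,-0.8,0,0,0,10]]]'
python3 -c "
from h import *
to(630,160,120)"
```

```text
time_s: 5.05
eef_pos: [612.7, -224.4, 39.6]
ee_rot: [0.001, 0.149, 0.989, -0.0]
force: [-4.1, -5.3, 14.0]
grip_width: 0.255
grip_force: 14.2
time_s: 5.85
eef_pos: [612.2, -223.9, 117.5]
ee_rot: [0.0, 0.149, 0.989, -0.0]
force: [-0.3, 0.3, -0.7]
grip_width: 0.241
grip_force: 37.4
pos [ 612.2 -223.9  117.5] units [ 3.85 14.88 -0.1 ] tilt [0.01 0.03 0.  ] yaw 17.16 t 5.85
```

```bash
python3 -m crank '[[[0.2,0.95,0,0,0,0,10],[0.25,0.95,0,0,0,0,10],[0.25,0.95,0,0,0,0,10],[0.25,0.95,0,0,0,0,10],[0.25,0.95,0,0,0,0,10],[0.25,0.95,0,0,0,0,10],[0.25,0.95,0,0,0,0,10],[0.25,0.95,0,0,0,0,10]]]'
python3 -m crank '[[[0.25,0.95,0,0,0,0,10],[0.25,0.95,0,0,0,0,10],[0.25,0.95,0,0,0,0,10],[0.25,0.95,0,0,0,0,10],[0.25,0.95,0,0,0,0,10],[0.25,0.95,0,0,0,0,10],[0.25,0.95,0,0,0,0,10],[0.15,0.63,0,0,0,0,10]]]'
python3 - <<'E'
from h import *
to(630,160,23.5)
T=tool(); im=capture('wrist'); cv2.imwrite('pics/w3.png',im); np.save('w3',T)
E
```

```text
time_s: 6.65
eef_pos: [621.7, -26.9, 116.8]
ee_rot: [0.0, 0.149, 0.989, 0.0]
force: [-0.4, -0.3, 0.0]
grip_width: 0.237
grip_force: 37.4
time_s: 7.45
eef_pos: [629.9, 161.6, 116.6]
ee_rot: [0.0, 0.149, 0.989, 0.0]
force: [-0.8, -0.5, -0.6]
grip_width: 0.237
grip_force: 37.4
pos [629.9 161.6 116.6] units [-0.02 -0.06  3.73] tilt [-0.02  0.03  0.  ] yaw 17.11 t 7.45
```

View pics/w3.png

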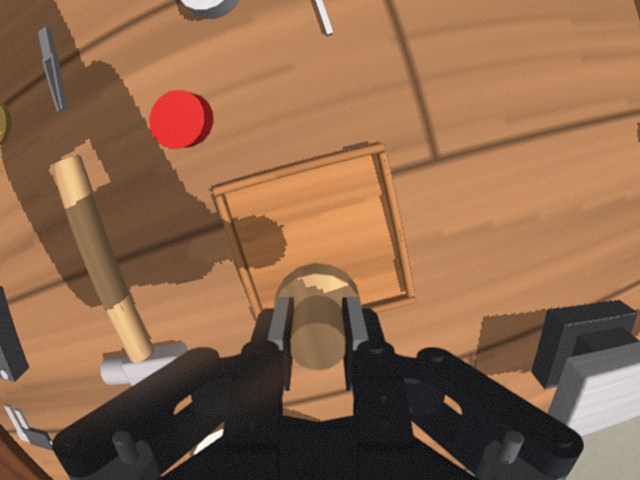

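The plug is held upright, and the tray's near corners are at (215,190) and (380,148), with one more at (410,300). I'll lower and release it.

```bash
python3 -c "
from h import *
T=np.load('w3.npy')
print([plane(*ray('wrist',c,T),16)[:2].round(1) for c in ((215,190),(380,148),(410,300))])"
python3 -m crank '[[[0,0,0.7,0,0,0,10],[0,0,0.7,0,0,0,10],[0,0,0.7,0,0,0,10],[0,0,0.7,0,0,0,10],[0,0,0.4,0,0,0,10],[0,0,0.3,0,0,0,10],[0,0,0.17,0,0,0,10],[0,0,0,0,0,0,10]]]'
```

```text
[array([571.1, 107.6]), array([577.3, 221. ]), array([689.7, 215.4])]
time_s: 8.3
eef_pos: [630.0, 159.7, 24.0]
ee_rot: [-0.0, 0.149, 0.989, -0.0]
force: [0.4, 0.2, -0.2]
grip_width: 0.238
grip_force: 37.4
```

```bash
python3 -m crank '[[[0,0,0.07,0,0,0,10],[0,0,0,0,0,0,50],[0,0,0,0,0,0,50],[0,0,0,0,0,0,50],[0,0,-0.3,0,0,0,55],[0,0,-1,0,0,0,55],[0,0,-1,0,0,0,55],[0,0,-1,0,0,0,55]]]'
python3 - <<'E'
from h import *
to(508,121,130)
im=capture('wrist'); cv2.imwrite('pics/w4.png',im)
E
```

```text
time_s: 9.1
eef_pos: [630.0, 159.9, 106.5]
ee_rot: [0.0, 0.149, 0.989, 0.0]
force: [-1.4, 0.2, 0.3]
grip_width: 0.647
grip_force: 0.0
pos [630.  159.9 106.5] units [ 4.2  -2.93 -0.94] tilt [-0.    0.03  0.  ] yaw 17.17 t 9.1
```

```bash
python3 -m crank '[[[0.8,-0.6,-0.2,0,0,0,55],[0.8,-0.6,-0.2,0,0,0,55],[0.8,-0.6,-0.2,0,0,0,55],[0.8,-0.6,-0.2,0,0,0,55],[0.8,-0.5,-0.14,0,0,0,55],[0.2,-0.03,0,0,0,0,55],[0,0,0,0,0,0,55],[0,0,0,0,0,0,55]]]'
cat >> h.py <<'E'
def disc(im,T,guess,z,mask,rad=70):
    "outline centroid of the blob nearest the guessed point, seen from above"
    W=T@camera_model('wrist')['T_tool_cam']; m=camera_model('wrist')
    p=np.linalg.inv(W)@np.append(guess,[z,1]) if len(guess)==2 else None
    th=np.arctan2(np.hypot(p[0],p[1]),-p[2]); a=np.arctan2(-p[1],p[0]); g=np.array([m['cx'],m['cy']])+m['fx']*th*np.array([np.cos(a),np.sin(a)])
    cs,_=cv2.findContours(mask.astype(np.uint8),cv2.RETR_EXTERNAL,cv2.CHAIN_APPROX_NONE)
    cs=[c for c in cs if cv2.contourArea(c)>300]; c=min(cs,key=lambda c:np.hypot(*(np.array(cv2.minEnclosingCircle(c)[0])-g)))
    P=np.array([plane(*ray('wrist',q[0],T),z)[:2] for q in c]); h=cv2.minEnclosingCircle(P.astype(np.float32))
    A=np.c_[2*P,np.ones(len(P))]; s=np.linalg.lstsq(A,(P**2).sum(1),rcond=None)[0]; r=np.sqrt(s[2]+s[0]**2+s[1]**2)
    print('px',g.round(),np.array(cv2.minEnclosingCircle(c)[0]).round(1),'fit',s[:2].round(1),'r',r.round(1),'rms',np.std(np.hypot(*(P-s[:2]).T)).round(2),'enc',np.round(h[0],1),round(h[1],1)); return s[:2]
E
python3 - <<'E'
from h import *
T=tool(); im=capture('wrist'); cv2.imwrite('pics/w5.png',im); np.save('w5',T)
c=disc(im,T,(434,144),24,grey(im,60,100)); to(c[0],c[1],60)
E
```

```text
time_s: 9.95
eef_pos: [508.9, 121.1, 128.4]
ee_rot: [0.0, 0.149, 0.989, 0.0]
force: [-1.1, -0.1, -0.5]
grip_width: 0.641
grip_force: 0.0
px [317. 131.] [318.3 129.5] fit [433.2 145.4] r 19.6 rms 0.23 enc [433.4 145.5] 20.1
pos [508.8 121.  128.3] units [3.18 0.04 2.73] tilt [-0.    0.03  0.  ] yaw 17.16 t 10.0
```

View pics/w5.png

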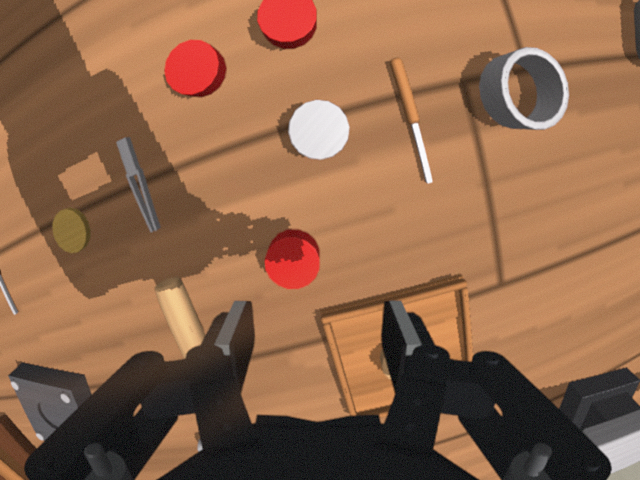

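The picture shows the die's white disc at (318,129.5), with the knife and decoys clear of the fingers.

```bash
python3 -m crank '[[[0.8,0.04,0.3,0,0,0,60],[0.8,0,0.3,0,0,0,60],[0.8,0,0.3,0,0,0,60],[0.78,0,0.3,0,0,0,60],[0,0,0.3,0,0,0,60],[0,0,0.3,0,0,0,60],[0,0,0,0,0,0,60],[0,0,0,0,0,0,60]]]'
python3 -c "
from h import *
to(433.3,145.4,6)"
```

```text
time_s: 10.8
eef_pos: [433.2, 145.1, 83.2]
ee_rot: [0.0, 0.149, 0.989, 0.0]
force: [-0.1, 0.5, 0.3]
grip_width: 0.702
grip_force: 0.0
pos [433.2 145.1  83.2] units [-0.    0.01  3.09] tilt [0.   0.01 0.  ] yaw 17.19 t 10.8
```

```bash
python3 -m crank '[[[0,0,0.7,0,0,0,60],[0,0,0.7,0,0,0,60],[0,0,0.7,0,0,0,60],[0,0,0.6,0,0,0,60],[0,0,0.3,0,0,0,60],[0,0,0.09,0,0,0,60],[0,0,0,0,0,0,60],[0,0,0,0,0,0,30]]]' 40
python3 -m crank '[[[0,0,0,0,0,0,30],[0,0,0,0,0,0,30],[0,0,0,0,0,0,30],[0,0,0,0,0,0,30],[0,0,-0.2,0,0,0,30],[0,0,-0.6,0,0,0,30],[0,0,-1,0,0,0,30],[0,0,-1,0,0,0,30]]]'
python3 -c "
from h import *
to(612.7,-223.9,100)"
```

```text
time_s: 11.6
eef_pos: [432.9, 145.3, 6.7]
ee_rot: [0.001, 0.149, 0.989, 0.0]
force: [-0.3, 0.4, -0.4]
grip_width: 0.546
grip_force: 0.0
time_s: 12.4
eef_pos: [432.0, 145.3, 77.0]
ee_rot: [-0.0, 0.149, 0.989, -0.0]
force: [1.0, 0.5, -2.0]
grip_width: 0.436
grip_force: 40.5
pos [432.  145.3  77. ] units [-11.26 -11.98  -0.92] tilt [ 0.   -0.04  0.  ] yaw 17.17 t 12.4
```

```bash
python3 -m crank '[[[-1,-0.95,-0.2,0,0,0,30],[-1,-0.95,-0.2,0,0,0,30],[-1,-0.95,-0.2,0,0,0,30],[-1,-0.95,-0.2,0,0,0,30],[-1,-0.95,-0.2,0,0,0,30],[-1,-0.95,0,0,0,0,30],[-1,-0.95,0,0,0,0,30],[-1,-0.95,0,0,0,0,30]]]'
python3 -m crank '[[[-1,-0.95,0,0,0,0,30],[-1,-0.95,0,0,0,0,30],[-1,-0.95,0,0,0,0,30],[-1,-0.95,0,0,0,0,30],[-1,-0.6,0,0,0,0,30],[-0.26,0,0,0,0,0,30],[0,0,0,0,0,0,30],[0,0,0,0,0,0,30]]]'
python3 - <<'E'
from h import *
T=tool(); im=capture('wrist'); cv2.imwrite('pics/w6.png',im); np.save('w6',T)
c=base(im,T,box=(220,90,420,290)); to(*c,60); to(612.7,-223.9,60)
E
```

```text
time_s: 13.2
eef_pos: [567.7, -96.5, 101.3]
ee_rot: [-0.0, 0.149, 0.989, 0.0]
force: [0.6, -0.7, -1.5]
grip_width: 0.441
grip_force: 40.7
time_s: 14.0
eef_pos: [660.1, -238.2, 100.9]
ee_rot: [-0.001, 0.149, 0.989, 0.0]
force: [0.4, -0.4, -2.8]
grip_width: 0.439
grip_force: 40.6
3 c [ 604.1 -207.5] r [59.5 37.6 59.5] yaw [ 1.3 72.9 54.4]
pos [ 660.1 -238.1  101.1] units [2.5  0.51 1.65] tilt [-0.03 -0.04 -0.  ] yaw 17.12 t 14.05
pos [ 660.1 -238.1  101.1] units [ 1.98 -0.01  1.65] tilt [-0.03 -0.04 -0.  ] yaw 17.12 t 14.05
```

View pics/w6.png

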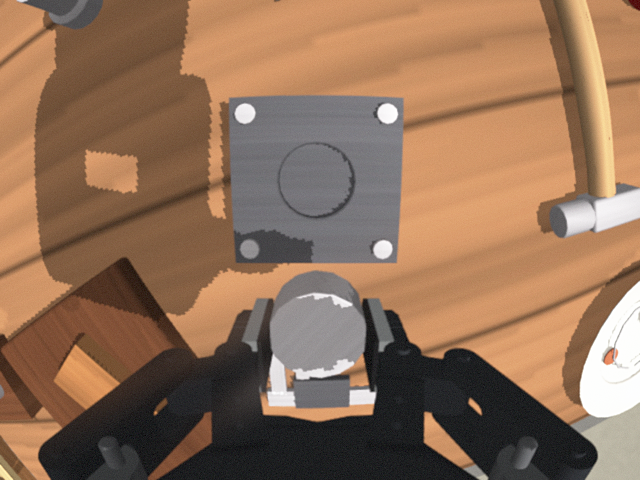

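The picture shows the empty recess at (316,180), bolts at (245,113), (387,113), (383,249) and, in shadow, (249,248). The die is held level.

```bash
python3 - <<'E'
from h import *
T=np.load('w6.npy'); im=cv2.imread('pics/w6.png')
c=base(im,T,thr=112,box=(225,95,410,258)); to(*c,60); 
T1=np.load('w1.npy'); print(tri([ray('wrist',(245,113.3),T),ray('wrist',(273,178),T1)]),tri([ray('wrist',(387,113.3),T),ray('wrist',(368.3,182),T1)]))
E
```

```text
1 c [ 638.9 -274.1] r [0.] yaw [45.]
pos [ 660.1 -238.1  101.1] units [ 0.39 -1.62  1.64] tilt [-0.03 -0.04 -0.  ] yaw 17.12 t 14.05
(array([ 563.31326943, -250.04373277,   35.59427583]), [0.0, 0.0]) (array([ 586.7314246 , -173.60411108,   31.28587244]), [0.3, 0.3])
```

```bash
sed -i 's/50,400)/50,800)/; s/<25: P/<34: P/' h.py; python3 - <<'E'
from h import *
T=np.load('w6.npy'); im=cv2.imread('pics/w6.png')
c=base(im,T,thr=112,box=(225,95,410,275)); to(*c,60); c=base(im,T,thr=150,box=(225,95,410,275))
E
```

```text
1 c [ 639.  -274.1] r [0.] yaw [45.]
pos [ 660.1 -238.1  101.1] units [ 0.38 -1.62  1.64] tilt [-0.03 -0.04 -0.  ] yaw 17.12 t 14.05
3 c [ 604.1 -207.5] r [59.5 37.6 59.5] yaw [ 1.3 72.9 54.4]
```

```bash
python3 - <<'E'
from h import *
T=np.load('w6.npy'); im=cv2.imread('pics/w6.png'); P=[]
for x,y in ((245,113),(387,113),(383,249)):
    b=blobs(grey(im,60,150)[y-18:y+18,x-18:x+18],100)[0]; P.append(plane(*ray('wrist',b[0]+[x-18,y-18],T),34)[:2])
P.append(np.array([639,-274.1])); P=np.array(P); print(P.round(1),(P[0]+P[2])/2,(P[1]+P[3])/2,np.hypot(*(P[0]-P[2])),np.hypot(*(P[1]-P[3]))); to(*P.mean(0),60)
E
```

```text
[[ 563.  -250.5]
 [ 586.5 -174.2]
 [ 662.8 -197.8]
 [ 639.  -274.1]] [ 612.87919709 -224.11659254] [ 612.75525055 -224.1607848 ] 112.87345983547378 112.83106112950834
pos [ 660.1 -238.1  101.1] units [ 1.97 -0.02  1.65] tilt [-0.03 -0.04 -0.  ] yaw 17.12 t 14.05
```

```bash
python3 -m crank '[[[0.5,-0.02,0,0,0,0,30],[0.7,0,0.1,0,0,0,30],[0.5,0,0.3,0,0,0,30],[0.28,0,0.4,0,0,0,30],[0,0,0.4,0,0,0,30],[0,0,0.45,0,0,0,30],[0,0,0,0,0,0,30],[0,0,0,0,0,0,30]]]'
python3 -c "
from h import *
to(612.4,-224.2,31.5)"
```

```text
time_s: 14.85
eef_pos: [613.3, -225.0, 59.6]
ee_rot: [-0.0, 0.149, 0.989, 0.0]
force: [0.1, -0.3, -1.4]
grip_width: 0.438
grip_force: 40.7
pos [ 613.3 -225.    59.6] units [0.05 0.02 1.13] tilt [-0.   -0.01 -0.  ] yaw 17.16 t 14.85
```

```bash
python3 -m crank '[[[0.03,0.02,0.3,0,0,0,30],[0,0,0.3,0,0,0,30],[0,0,0.2,0,0,0,30],[0,0,0.1,0,0,0,30],[0,0,0.1,0,0,0,30],[0,0,0.07,0,0,0,30],[0,0,0,0,0,0,30],[0,0,0,0,0,0,30]]]'
python3 -c "
from h import *
to(612.4,-224.2,31)
print(sense()['force'])"
```

```text
time_s: 15.65
eef_pos: [612.6, -224.4, 33.2]
ee_rot: [0.0, 0.149, 0.989, -0.0]
force: [-0.6, -0.5, -2.8]
grip_width: 0.436
grip_force: 40.7
pos [ 612.6 -224.4   33.2] units [0.01 0.01 0.09] tilt [0.01 0.02 0.  ] yaw 17.17 t 15.65
[-0.60829105 -0.49792651 -2.79251173]
```

In the recess without contact force. I'll lower the rest, release and rise.

```bash
python3 -m crank '[[[0,0,0.06,0,0,0,30],[0,0,0.03,0,0,0,30],[0,0,0,0,0,0,30],[0,0,0,0,0,0,45],[0,0,0,0,0,0,58],[0,0,0,0,0,0,58],[0,0,0,0,0,0,58],[0,0,-0.3,0,0,0,58]]]'
python3 -m crank '[[[0,0,-0.8,0,0,0,60],[0,0,-0.8,0,0,0,60],[-0.5,0,-0.8,0,0,0,60],[-0.7,0,-0.4,0,0,0,60],[-0.7,0,0,0,0,0,60],[-0.1,0,0,0,0,0,60],[0,0,0,0,0,0,60],[0,0,0,0,0,0,60]]]'
python3 - <<'E'
from h import *
T=tool(); im=capture('wrist'); cv2.imwrite('pics/w7.png',im); np.save('w7',T)
c=disc(im,T,(612.8,-224.1),48,grey(im,60,150)); 
TX=[439-77*-.956,-83-77*.294]; to(*TX,120)
E
```

```text
time_s: 16.45
eef_pos: [612.1, -224.1, 37.7]
ee_rot: [-0.001, 0.149, 0.989, 0.0]
force: [-0.3, 0.7, -0.5]
grip_width: 0.677
grip_force: 0.0
time_s: 17.25
eef_pos: [659.7, -238.9, 108.1]
ee_rot: [-0.0, 0.149, 0.989, 0.0]
force: [-0.9, 0.2, 0.6]
grip_width: 0.707
grip_force: 0.0
px [317. 184.] [317.5 183.6] fit [ 613. -224.] r 19.6 rms 0.19 enc [ 613. -224.] 20.0
pos [ 659.7 -238.9  108.2] units [ 7.19  3.35 -0.47] tilt [-0.02 -0.04 -0.  ] yaw 17.17 t 17.3
```

View pics/w7.png

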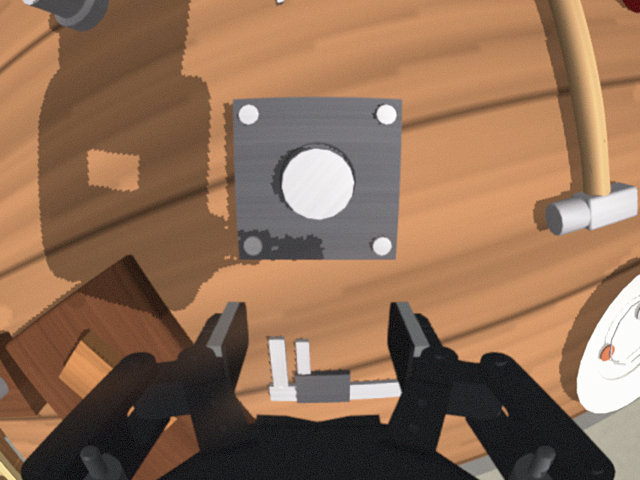

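The die is seated at (317.5,183.6), central in the recess. Next is the blank.

```bash
python3 -m crank '[[[1,0.5,0,0,0,0,60],[1,0.5,0,0,0,0,60],[1,0.5,0,0,0,0,60],[1,0.5,0,0,0,0,60],[1,0.5,-0.2,0,0,0,60],[1,0.45,-0.2,0,0,0,60],[1,0.4,0,0,0,0,60],[0.19,0,0,0,0,0,60]]]'
python3 - <<'E'
from h import *
import time
T=tool(); im=capture('wrist'); cv2.imwrite('pics/w8.png',im); T2=tool(); print(T2[:3,3]-T[:3,3])
h=cv2.cvtColor(im,cv2.COLOR_BGR2HSV); print(h[131,317],h[200,317])
m=(h[...,0]>=20)&(h[...,0]<40)&(h[...,1]>100); 
c=disc(im,T2,(439,-83),8,m); to(*c,3)
E
```

```text
time_s: 18.1
eef_pos: [511.3, -104.3, 118.6]
ee_rot: [-0.0, 0.149, 0.989, 0.0]
force: [-0.2, 0.3, 0.3]
grip_width: 0.701
grip_force: 0.0
[ 0.61958139 -0.85531633  0.06385069]
[ 22 141 239] [ 13 128 192]
px [316. 134.] [315.5 133.8] fit [438.5 -83.3] r 19.1 rms 0.27 enc [438.5 -83.5] 19.7
pos [ 511.9 -105.1  118.7] units [ 3.06 -0.03  4.63] tilt [-0.   -0.02 -0.  ] yaw 17.12 t 18.15
```

```bash
python3 -m crank '[[[0.8,-0.03,0.3,0,0,0,60],[0.8,0,0.5,0,0,0,60],[0.8,0,0.5,0,0,0,60],[0.66,0,0.5,0,0,0,60],[0,0,0.5,0,0,0,60],[0,0,0.5,0,0,0,60],[0,0,0.5,0,0,0,60],[0,0,0.4,0,0,0,60]]]'
python3 -m crank '[[[0,0,0.4,0,0,0,55],[0,0,0.3,0,0,0,55],[0,0,0.15,0,0,0,55],[0,0,0.1,0,0,0,50],[0,0,0,0,0,0,50],[0,0,0,0,0,0,50],[0,0,0,0,0,0,46],[0,0,0,0,0,0,46]]]'
python3 -c "
from h import *
to(438.5,-83.4,0); print(sense()['force'])"
```

```text
time_s: 18.95
eef_pos: [440.3, -84.7, 25.2]
ee_rot: [0.0, 0.15, 0.989, -0.0]
force: [0.8, -0.2, 0.3]
grip_width: 0.699
grip_force: 0.0
time_s: 19.75
eef_pos: [440.1, -84.2, 2.3]
ee_rot: [0.0, 0.149, 0.989, -0.0]
force: [0.6, 0.8, -0.1]
grip_width: 0.541
grip_force: 0.0
pos [440.1 -84.2   2.3] units [0.07 0.01 0.09] tilt [0.01 0.03 0.  ] yaw 17.16 t 19.75
[ 0.5699208   0.75088648 -0.08342949]
```

```bash
python3 -m crank '[[[0.06,0,0.04,0,0,0,46],[0,0,0.04,0,0,0,46],[0,0,0,0,0,0,46],[0,0,0,0,0,0,30],[0,0,0,0,0,0,30],[0,0,0,0,0,0,30],[0,0,0,0,0,0,30],[0,0,0,0,0,0,30]]]' 30
python3 -c "
from h import *
to(438.5,-83.4,0)"
```

```text
time_s: 20.55
eef_pos: [438.5, -83.8, 0.3]
ee_rot: [-0.0, 0.149, 0.989, -0.0]
force: [-2.1, 0.3, 4.9]
grip_width: 0.44
grip_force: 29.6
pos [ 4.385e+02 -8.380e+01  3.000e-01] units [0.01 0.01 0.01] tilt [ 0.01 -0.    0.  ] yaw 17.16 t 20.55
```

```bash
python3 -m crank '[[[0,0,-0.2,0,0,0,30],[0,0,-0.4,0,0,0,30],[0,0,-0.7,0,0,0,30],[0,0,-0.8,0,0,0,30],[-0.3,-0.1,-0.8,0,0,0,30],[-0.6,-0.3,-0.4,0,0,0,30],[-0.8,-0.3,-0.3,0,0,0,30],[-0.8,-0.3,0,0,0,0,30]]]'
python3 -m crank '[[[-0.9,-0.3,0,0,0,0,30],[-0.9,-0.4,0,0,0,0,30],[-0.9,-0.4,0,0,0,0,30],[-0.9,-0.4,0,0,0,0,30],[-0.9,-0.4,0,0,0,0,30],[-0.8,-0.3,0,0,0,0,30],[-0.5,-0.1,0,0,0,0,30],[0,0,0,0,0,0,30]]]'
python3 - <<'E'
from h import *
to(612.8,-224.3,49.5)
im=capture('wrist'); cv2.imwrite('pics/w9.png',im)
E
```

```text
time_s: 21.35
eef_pos: [492.0, -126.7, 91.9]
ee_rot: [0.001, 0.149, 0.989, -0.0]
force: [0.1, -0.3, -0.5]
grip_width: 0.435
grip_force: 30.2
time_s: 22.15
eef_pos: [613.1, -224.4, 90.3]
ee_rot: [0.0, 0.149, 0.989, -0.0]
force: [-0.3, -0.2, -1.4]
grip_width: 0.435
grip_force: 30.2
pos [ 613.1 -224.4   90.3] units [0.01 0.   1.63] tilt [0.02 0.04 0.  ] yaw 17.19 t 22.15
```

View pics/w9.png

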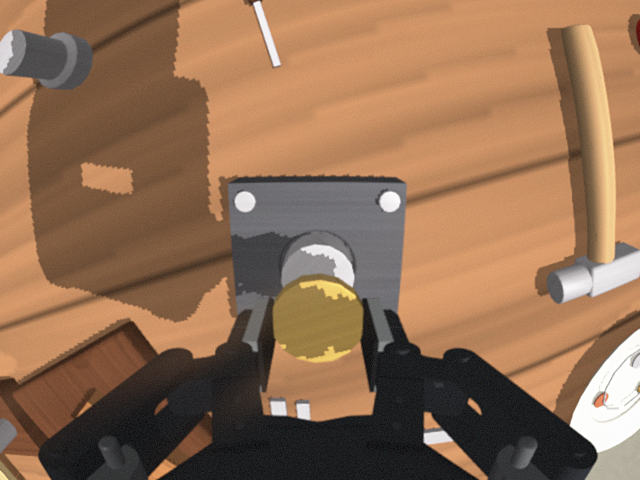

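The blank is held level at (318,320), above the die at (318,265).

```bash
python3 -m crank '[[[0,0,0.3,0,0,0,30],[0,0,0.4,0,0,0,30],[0,0,0.4,0,0,0,30],[0,0,0.3,0,0,0,30],[0,0,0.15,0,0,0,30],[0,0,0.07,0,0,0,30],[0,0,0,0,0,0,30],[0,0,0,0,0,0,30]]]'
python3 -c "
from h import *
to(612.8,-224.3,48.5); print(sense()['force'])"
```

```text
time_s: 23.0
eef_pos: [612.6, -223.9, 49.9]
ee_rot: [0.0, 0.149, 0.989, -0.0]
force: [0.7, -1.0, -1.2]
grip_width: 0.432
grip_force: 30.2
pos [ 612.6 -223.9   49.9] units [-0.01 -0.01  0.06] tilt [0.02 0.03 0.  ] yaw 17.17 t 23.0
[ 0.74479763 -1.01530319 -1.18073109]
```

```bash
python3 -m crank '[[[0,0,0.04,0,0,0,30],[0,0,0.02,0,0,0,30],[0,0,0,0,0,0,30],[0,0,0,0,0,0,45],[0,0,0,0,0,0,58],[0,0,0,0,0,0,58],[0,0,0,0,0,0,58],[0,0,-0.3,0,0,0,58]]]'
python3 -m crank '[[[0,0,-0.8,0,0,0,60],[0,0,-0.8,0,0,0,60],[-0.5,0,-0.4,0,0,0,60],[-0.7,0,0,0,0,0,60],[-0.7,0,0,0,0,0,60],[-0.1,0,0,0,0,0,60],[0,0,0,0,0,0,60],[0,0,0,0,0,0,60]]]'
python3 - <<'E'
from h import *
T=tool(); im=capture('wrist'); cv2.imwrite('pics/w10.png',im); np.save('w10',T)
h=cv2.cvtColor(im,cv2.COLOR_BGR2HSV); m=(h[...,0]>=20)&(h[...,0]<40)&(h[...,1]>100)
c=disc(im,T,(612.8,-224.1),56,m)
to(440+77*.956,296-77*.294,150)
E
```

```text
time_s: 23.8
eef_pos: [611.9, -223.5, 54.8]
ee_rot: [-0.001, 0.149, 0.989, 0.0]
force: [-0.1, 0.0, -0.3]
grip_width: 0.681
grip_force: 0.0
time_s: 24.6
eef_pos: [659.7, -238.4, 105.6]
ee_rot: [-0.0, 0.149, 0.989, 0.0]
force: [-0.1, 0.1, -0.2]
grip_width: 0.705
grip_force: 0.0
px [316. 187.] [316.9 183.5] fit [ 611.6 -223.3] r 19.2 rms 0.24 enc [ 611.5 -223.4] 19.8
pos [ 659.7 -238.4  105.8] units [11.63 17.83 -1.77] tilt [-0.01 -0.01 -0.  ] yaw 17.17 t 24.65
```

```bash
python3 -m crank '[[[0.65,1,-0.2,0,0,0,80],[0.65,1,-0.2,0,0,0,80],[0.65,1,-0.2,0,0,0,80],[0.65,1,-0.2,0,0,0,80],[0.65,1,-0.2,0,0,0,80],[0.65,1,-0.2,0,0,0,80],[0.65,1,-0.2,0,0,0,80],[0.65,1,-0.2,0,0,0,80]]]'
python3 -m crank '[[[0.65,1,0,0,0,0,80],[0.65,1,0,0,0,0,80],[0.65,1,0,0,0,0,80],[0.65,1,0,0,0,0,80],[0.65,1,0,0,0,0,80],[0.65,1,0,0,0,0,80],[0.65,1,0,0,0,0,80],[0.65,1,0,0,0,0,80]]]'
python3 -m crank '[[[0.65,1,0,0,0,0,80],[0.58,0.83,0,0,0,0,80],[0,0,0,0,0,0,80],[0,0,0,0,0,0,80],[0,0,0,0,0,0,80],[0,0,0,0,0,0,80],[0,0,0,0,0,0,80],[0,0,0,0,0,0,80]]]'
python3 - <<'E'
from h import *
T=tool(); im=capture('wrist'); cv2.imwrite('pics/w11.png',im); np.save('w11',T)
c=disc(im,T,(440,296),38,grey(im,60,100)); c=disc(im,T,(440,296),38,grey(im,60,150)); to(*c,10)
E
```

```text
time_s: 25.45
eef_pos: [594.1, -8.0, 146.1]
ee_rot: [0.0, 0.149, 0.989, -0.0]
force: [-0.2, -0.5, 1.1]
grip_width: 0.935
grip_force: 0.0
time_s: 26.25
eef_pos: [529.0, 221.3, 145.9]
ee_rot: [0.0, 0.149, 0.989, 0.0]
force: [-0.2, -0.7, -0.1]
grip_width: 0.937
grip_force: 0.0
time_s: 27.05
eef_pos: [514.2, 272.7, 145.5]
ee_rot: [-0.0, 0.15, 0.989, -0.0]
force: [-0.0, 0.3, -1.3]
grip_width: 0.937
grip_force: 0.0
px [317. 132.] [325.2 130.1] fit [440.4 301.4] r 29.4 rms 0.25 enc [440.4 301.4] 29.9
px [317. 132.] [325.6 129.7] fit [440.4 301.7] r 29.2 rms 0.22 enc [440.4 301.7] 29.7
pos [514.1 272.8 145.5] units [3.16 0.23 5.42] tilt [ 0. -0.  0.] yaw 17.2 t 27.1
```

View pics/w11.png

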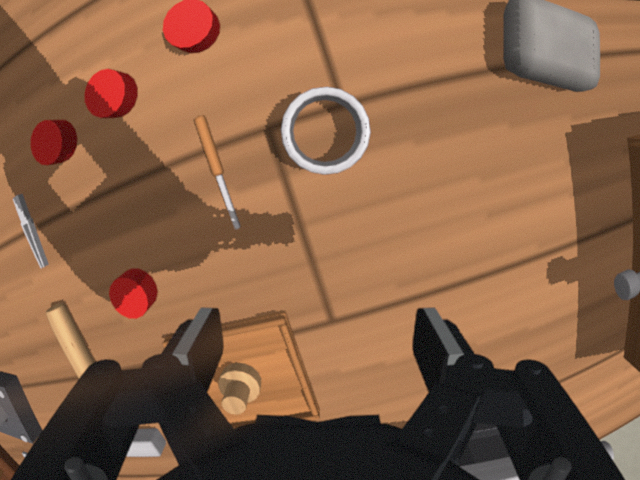

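The collar's ring is at (325.5,130), nothing is in the finger paths, and the plug stands upright in the tray at (238,388).

```bash
python3 -m crank '[[[0.8,0.1,0.3,0,0,0,80],[0.8,0.13,0.5,0,0,0,80],[0.8,0,0.5,0,0,0,80],[0.76,0,0.5,0,0,0,80],[0,0,0.5,0,0,0,80],[0,0,0.5,0,0,0,80],[0,0,0.3,0,0,0,80],[0,0,0,0,0,0,80]]]'
python3 -c "
from h import *
to(440.4,301.5,8)"
```

```text
time_s: 27.9
eef_pos: [440.5, 301.5, 66.9]
ee_rot: [-0.001, 0.15, 0.989, -0.0]
force: [-0.0, -0.6, 0.1]
grip_width: 0.937
grip_force: 0.0
pos [440.5 301.5  66.9] units [-0.    0.    2.36] tilt [ 0.04 -0.09  0.  ] yaw 17.21 t 27.9
```

```bash
python3 -m crank '[[[0,0,0.5,0,0,0,80],[0,0,0.6,0,0,0,80],[0,0,0.6,0,0,0,80],[0,0,0.4,0,0,0,80],[0,0,0.2,0,0,0,80],[0,0,0.06,0,0,0,80],[0,0,0,0,0,0,70],[0,0,0,0,0,0,70]]]'
python3 -m crank '[[[0,0,0,0,0,0,50],[0,0,0,0,0,0,50],[0,0,0,0,0,0,50],[0,0,0,0,0,0,50],[0,0,0,0,0,0,50],[0,0,0,0,0,0,50],[0,0,0,0,0,0,50],[0,0,0,0,0,0,50]]]' 40
python3 -c "
from h import *
to(440.4,301.5,110)"
```

```text
time_s: 28.7
eef_pos: [440.6, 302.1, 9.6]
ee_rot: [0.0, 0.149, 0.989, 0.0]
force: [0.7, 0.5, 1.0]
grip_width: 0.821
grip_force: 0.0
time_s: 29.5
eef_pos: [440.5, 302.1, 9.8]
ee_rot: [0.0, 0.149, 0.989, 0.0]
force: [-1.6, -0.6, 5.5]
grip_width: 0.675
grip_force: 43.7
pos [440.5 302.1   9.8] units [-0.01 -0.02 -4.01] tilt [-0.02  0.06  0.  ] yaw 17.16 t 29.5
```

```bash
python3 -m crank '[[[0,0,-0.2,0,0,0,50],[0,0,-0.5,0,0,0,50],[0,0,-0.8,0,0,0,50],[0,0,-0.8,0,0,0,50],[-0.2,-0.3,-0.8,0,0,0,50],[-0.4,-0.6,-0.6,0,0,0,50],[-0.6,-0.8,-0.3,0,0,0,50],[-0.6,-0.9,0,0,0,0,50]]]'
python3 -m crank '[[[-0.7,-1,0,0,0,0,50],[-0.7,-1,0,0,0,0,50],[-0.7,-1,0,0,0,0,50],[-0.7,-1,0,0,0,0,50],[-0.7,-1,0,0,0,0,50],[-0.7,-1,0,0,0,0,50],[-0.7,-1,0,0,0,0,50],[-0.7,-1,0,0,0,0,50]]]'
python3 -m crank '[[[-0.7,-1,0,0,0,0,50],[-0.7,-1,0,0,0,0,50],[-0.7,-1,0,0,0,0,50],[-0.7,-1,0,0,0,0,50],[-0.7,-1,0,0,0,0,50],[-0.7,-1,0,0,0,0,50],[-0.7,-0.9,0,0,0,0,50],[-0.5,-0.6,0,0,0,0,50]]]'
python3 -c "
from h import *
to(612.4,-223.8,80)"
```

```text
time_s: 30.3
eef_pos: [464.7, 226.2, 111.0]
ee_rot: [0.001, 0.149, 0.989, 0.001]
force: [0.0, 0.0, -1.9]
grip_width: 0.676
grip_force: 43.6
time_s: 31.1
eef_pos: [538.9, -7.1, 109.8]
ee_rot: [0.0, 0.149, 0.989, 0.0]
force: [0.8, 0.5, -2.8]
grip_width: 0.675
grip_force: 43.6
time_s: 31.9
eef_pos: [612.5, -226.6, 109.7]
ee_rot: [0.0, 0.15, 0.989, -0.0]
force: [0.3, 0.2, -2.1]
grip_width: 0.675
grip_force: 43.5
pos [ 612.5 -226.6  109.7] units [0.04 0.11 1.19] tilt [0.02 0.01 0.  ] yaw 17.23 t 31.9
```

```bash
python3 -m crank '[[[0.04,0.11,0.3,0,0,0,50],[0,0,0.4,0,0,0,50],[0,0,0.4,0,0,0,50],[0,0,0.2,0,0,0,50],[0,0,0.1,0,0,0,50],[0,0,0,0,0,0,50],[0,0,0,0,0,0,50],[0,0,0,0,0,0,50]]]'
python3 -c "
from h import *
to(612.4,-223.8,41)"
```

```text
time_s: 32.7
eef_pos: [612.4, -222.0, 74.5]
ee_rot: [0.0, 0.149, 0.989, -0.0]
force: [-0.8, -0.4, -3.2]
grip_width: 0.676
grip_force: 43.5
pos [ 612.4 -222.    74.5] units [-0.02 -0.07  1.34] tilt [0.02 0.03 0.  ] yaw 17.17 t 32.7
```

```bash
python3 -m crank '[[[-0.01,-0.06,0,0,0,0,50],[0,0,0.15,0,0,0,50],[0,0,0.2,0,0,0,50],[0,0,0.2,0,0,0,50],[0,0,0.2,0,0,0,50],[0,0,0.15,0,0,0,50],[0,0,0,0,0,0,50],[0,0,0,0,0,0,50]]]'
python3 -c "
from h import *
to(612.4,-223.8,41); print(sense()['force'])"
```

```text
time_s: 33.5
eef_pos: [612.1, -223.4, 51.6]
ee_rot: [0.0, 0.149, 0.989, -0.0]
force: [-0.3, 0.3, -1.8]
grip_width: 0.677
grip_force: 43.5
pos [ 612.1 -223.4   51.6] units [-0.02 -0.01  0.42] tilt [0. 0. 0.] yaw 17.17 t 33.5
[-0.25532028  0.3103776  -1.79377484]
```

```bash
python3 -m crank '[[[0,0,0.15,0,0,0,50],[0,0,0.15,0,0,0,50],[0,0,0.08,0,0,0,50],[0,0,0.05,0,0,0,50],[0,0,0,0,0,0,50],[0,0,0,0,0,0,50],[0,0,0,0,0,0,50],[0,0,0,0,0,0,50]]]'
python3 -c "
from h import *
to(612.4,-223.8,39.7)"
```

```text
time_s: 34.3
eef_pos: [612.1, -223.4, 40.9]
ee_rot: [0.0, 0.149, 0.989, -0.0]
force: [-0.2, 0.6, -2.0]
grip_width: 0.672
grip_force: 43.5
pos [ 612.1 -223.4   40.9] units [-0.02 -0.01  0.05] tilt [0.01 0.01 0.  ] yaw 17.17 t 34.3
```

```bash
python3 -m crank '[[[0,0,0.05,0,0,0,50],[0,0,0,0,0,0,50],[0,0,0,0,0,0,60],[0,0,0,0,0,0,75],[0,0,0,0,0,0,80],[0,0,0,0,0,0,80],[0,0,0,0,0,0,80],[0,0,-0.3,0,0,0,80]]]'
python3 -m crank '[[[0,0,-0.8,0,0,0,80],[0,0,-0.8,0,0,0,80],[0,0,-0.8,0,0,0,80],[-0.5,0,-0.4,0,0,0,80],[-0.7,0,0,0,0,0,70],[-0.7,0,0,0,0,0,60],[-0.1,0,0,0,0,0,60],[0,0,0,0,0,0,60]]]'
python3 - <<'E'
from h import *
T=tool(); im=capture('wrist'); cv2.imwrite('pics/w12.png',im); np.save('w12',T)
c=disc(im,T,(612.8,-224.1),68,grey(im,60,150))
h=cv2.cvtColor(im,cv2.COLOR_BGR2HSV); m=(h[...,0]>=20)&(h[...,0]<40)&(h[...,1]>100)
c=disc(im,T,(612.8,-224.1),56,m)
to(428+77*.956,-349-77*.294,160)
E
```

```text
time_s: 35.1
eef_pos: [611.6, -223.1, 46.4]
ee_rot: [-0.001, 0.149, 0.989, 0.0]
force: [-0.3, -0.7, -0.1]
grip_width: 0.935
grip_force: 0.0
time_s: 35.9
eef_pos: [659.6, -238.1, 116.9]
ee_rot: [-0.0, 0.149, 0.989, 0.0]
force: [0.1, 0.4, 0.5]
grip_width: 0.699
grip_force: 0.0
px [316. 187.] [317.6 184. ] fit [ 612.2 -223. ] r 29.2 rms 0.19 enc [ 612.2 -223.1] 29.6
px [316. 184.] [317.2 181. ] fit [ 611.6 -223.2] r 19.2 rms 0.29 enc [ 611.7 -223.1] 20.0
pos [ 659.4 -238.   117. ] units [ 4.45 -6.97 -1.72] tilt [-0.01 -0.03 -0.  ] yaw 17.16 t 35.95
```

View pics/w12.png

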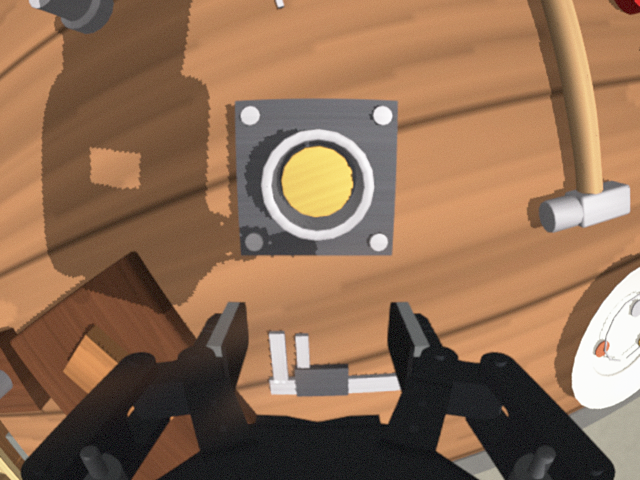

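The collar at (317.6,184) stands flat around the blank. Next is the punch.

```bash
python3 -m crank '[[[0.6,-0.9,-0.2,0,0,0,60],[0.6,-0.9,-0.3,0,0,0,60],[0.6,-0.9,-0.3,0,0,0,60],[0.6,-0.9,-0.3,0,0,0,60],[0.6,-0.9,-0.3,0,0,0,60],[0.6,-0.9,-0.3,0,0,0,60],[0.5,-0.9,0,0,0,0,60],[0.35,-0.67,0,0,0,0,60]]]'
python3 -m crank '[[[0,0,0,0,0,0,60],[0,0,0,0,0,0,60],[0,0,0,0,0,0,60],[0,0,0,0,0,0,60],[0,0,0,0,0,0,60],[0,0,0,0,0,0,60],[0,0,0,0,0,0,60],[0,0,0,0,0,0,60]]]'
python3 - <<'E'
from h import *
T=tool(); im=capture('wrist'); cv2.imwrite('pics/w13.png',im); np.save('w13',T)
disc(im,T,(428,-349),20,grey(im,60,60)); disc(im,T,(428,-349),66,grey(im,60,150))
c=disc(im,T,(428,-349),20,grey(im,60,100)); to(*c,36)
E
```

```text
time_s: 36.75
eef_pos: [500.4, -372.4, 160.2]
ee_rot: [0.0, 0.15, 0.989, -0.0]
force: [0.1, -0.1, 0.1]
grip_width: 0.701
grip_force: 0.0
time_s: 37.55
eef_pos: [502.2, -371.8, 159.5]
ee_rot: [-0.0, 0.149, 0.989, 0.0]
force: [-0.2, -0.2, 0.1]
grip_width: 0.702
grip_force: 0.0
px [317. 132.] [313.8 130.3] fit [ 426.1 -350.6] r 19.4 rms 0.24 enc [ 426.2 -350.6] 20.0
px [317. 132.] [314.5 130.5] fit [ 426.7 -349.4] r 15.7 rms 0.62 enc [ 426.5 -350.1] 16.5
px [317. 132.] [314.1 130.7] fit [ 426.1 -350.6] r 19.4 rms 0.24 enc [ 426.3 -350.5] 20.0
pos [ 502.1 -371.8  159.5] units [ 3.16 -0.09  4.94] tilt [-0. -0. -0.] yaw 17.17 t 37.6
```

View pics/w13.png

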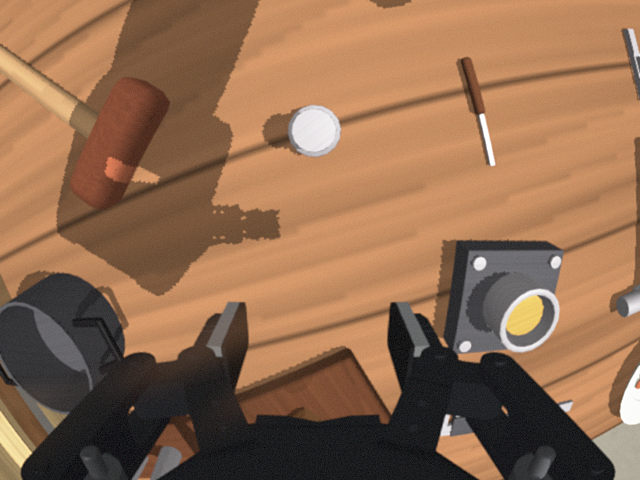

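The punch is seen from above at (314,130.5). The mallet is well clear and the shank can be grasped.

```bash
python3 -m crank '[[[0.8,-0.09,0.1,0,0,0,60],[0.8,0,0.2,0,0,0,60],[0.8,0,0.4,0,0,0,60],[0.76,0,0.4,0,0,0,60],[0,0,0.4,0,0,0,60],[0,0,0.4,0,0,0,60],[0,0,0,0,0,0,60],[0,0,0,0,0,0,60]]]'
python3 -c "
from h import *
to(426.3,-350.5,32)"
```

```text
time_s: 38.4
eef_pos: [426.5, -350.9, 112.0]
ee_rot: [0.0, 0.149, 0.989, -0.0]
force: [0.9, 0.3, -0.1]
grip_width: 0.706
grip_force: 0.0
pos [ 426.5 -350.9  112. ] units [0.01 0.01 3.2 ] tilt [0.01 0.01 0.  ] yaw 17.15 t 38.4
```

```bash
python3 -m crank '[[[0,0,0.5,0,0,0,60],[0,0,0.7,0,0,0,60],[0,0,0.7,0,0,0,60],[0,0,0.7,0,0,0,60],[0,0,0.4,0,0,0,60],[0,0,0.2,0,0,0,60],[0,0,0,0,0,0,40],[0,0,0,0,0,0,40]]]'
python3 -m crank '[[[0,0,0,0,0,0,20],[0,0,0,0,0,0,20],[0,0,0,0,0,0,20],[0,0,0,0,0,0,20],[0,0,0,0,0,0,20],[0,0,0,0,0,0,20],[0,0,0,0,0,0,20],[0,0,0,0,0,0,20]]]' 60
python3 -c "
from h import *
to(426.3,-350.5,32)"
```

```text
time_s: 39.2
eef_pos: [426.2, -351.0, 32.6]
ee_rot: [0.0, 0.149, 0.989, -0.0]
force: [0.1, -0.4, 0.6]
grip_width: 0.471
grip_force: 0.0
time_s: 40.0
eef_pos: [426.3, -351.1, 33.0]
ee_rot: [0.001, 0.149, 0.989, -0.001]
force: [-0.6, -1.4, 6.2]
grip_width: 0.303
grip_force: 58.9
pos [ 426.3 -351.1   33. ] units [0.01 0.02 0.04] tilt [0.08 0.06 0.  ] yaw 17.17 t 40.0
```

```bash
python3 -m crank '[[[0,0,-0.2,0,0,0,20],[0,0,-0.4,0,0,0,20],[0,0,-0.6,0,0,0,20],[0,0,-0.7,0,0,0,20],[0,0,-0.7,0,0,0,20],[0,0,-0.7,0,0,0,20],[0,0,-0.5,0,0,0,20],[0,0,-0.2,0,0,0,20]]]'
python3 -m crank '[[[-0.2,0.3,0,0,0,0,20],[-0.4,0.5,0,0,0,0,20],[-0.5,0.6,0,0,0,0,20],[-0.5,0.6,0,0,0,0,20],[-0.5,0.6,0,0,0,0,20],[-0.5,0.6,0,0,0,0,20],[-0.5,0.6,0,0,0,0,20],[-0.5,0.6,0,0,0,0,20]]]'
python3 -m crank '[[[-0.5,0.6,0,0,0,0,20],[-0.5,0.6,0,0,0,0,20],[-0.4,0.6,0,0,0,0,20],[-0.4,0.5,0,0,0,0,20],[-0.2,0.38,0,0,0,0,20],[0,0,0,0,0,0,20],[0,0,0,0,0,0,20],[0,0,0,0,0,0,20]]]'
python3 -c "
from h import *
to(612.2,-223.1,90)"
```

```text
time_s: 40.8
eef_pos: [426.1, -350.8, 133.4]
ee_rot: [0.001, 0.149, 0.989, -0.001]
force: [0.3, -1.1, -4.1]
grip_width: 0.306
grip_force: 59.2
time_s: 41.6
eef_pos: [545.6, -270.2, 130.9]
ee_rot: [-0.001, 0.149, 0.989, 0.001]
force: [0.5, 0.3, -3.9]
grip_width: 0.305
grip_force: 59.3
time_s: 42.4
eef_pos: [611.5, -223.2, 131.9]
ee_rot: [-0.0, 0.15, 0.989, -0.0]
force: [-0.9, -1.3, -4.4]
grip_width: 0.301
grip_force: 59.4
pos [ 611.5 -223.2  131.9] units [-0.03  0.01  1.68] tilt [-0.   -0.03 -0.  ] yaw 17.2 t 42.4
```

Aligned. I'll descend gently to just above the collar, then into it.

```bash
python3 -m crank '[[[-0.02,0.01,0.2,0,0,0,20],[0,0,0.3,0,0,0,20],[0,0,0.3,0,0,0,20],[0,0,0.2,0,0,0,20],[0,0,0.1,0,0,0,20],[0,0,0,0,0,0,20],[0,0,0,0,0,0,20],[0,0,0,0,0,0,20]]]'
python3 -c "
from h import *
to(612.2,-223.1,89.5)"
python3 -m crank '[[[0,0,0.1,0,0,0,20],[0,0,0.1,0,0,0,20],[0,0,0.1,0,0,0,20],[0,0,0.07,0,0,0,20],[0,0,0.05,0,0,0,20],[0,0,0,0,0,0,20],[0,0,0,0,0,0,20],[0,0,0,0,0,0,20]]]'
python3 -c "
from h import *
to(612.2,-223.1,89)"
```

```text
time_s: 43.2
eef_pos: [612.7, -222.9, 104.9]
ee_rot: [0.0, 0.149, 0.989, -0.0]
force: [1.0, -0.2, -4.6]
grip_width: 0.305
grip_force: 59.4
pos [ 612.7 -222.9  104.9] units [ 0.02 -0.01  0.62] tilt [0.02 0.03 0.  ] yaw 17.17 t 43.2
time_s: 44.0
eef_pos: [612.6, -222.8, 94.2]
ee_rot: [0.0, 0.149, 0.989, -0.0]
force: [-0.4, -0.5, -4.2]
grip_width: 0.304
grip_force: 59.4
pos [ 612.6 -222.8   94.2] units [ 0.01 -0.02  0.21] tilt [0.01 0.01 0.  ] yaw 17.17 t 44.0
```

```bash
python3 -m crank '[[[0,0,0.04,0,0,0,20],[0,0,0.04,0,0,0,20],[0,0,0.03,0,0,0,20],[0,0,0.03,0,0,0,20],[0,0,0.03,0,0,0,20],[0,0,0,0,0,0,20],[0,0,0,0,0,0,20],[0,0,0,0,0,0,20]]]'
python3 -c "
from h import *
to(612.2,-223.1,88.7); print(sense()['force'])"
```

```text
time_s: 44.8
eef_pos: [612.5, -222.8, 89.8]
ee_rot: [0.0, 0.149, 0.989, -0.0]
force: [-0.6, -0.8, -4.7]
grip_width: 0.305
grip_force: 59.4
pos [ 612.5 -222.8   89.8] units [ 0.01 -0.02  0.04] tilt [0. 0. 0.] yaw 17.17 t 44.8
[-0.60749023 -0.78078383 -4.71436877]
```

```bash
python3 -m crank '[[[0,0,0.02,0,0,0,20],[0,0,0.02,0,0,0,20],[0,0,0.02,0,0,0,20],[0,0,0,0,0,0,20],[0,0,0,0,0,0,20],[0,0,0,0,0,0,20],[0,0,0,0,0,0,20],[0,0,0,0,0,0,20]]]'
```

```text
time_s: 45.6
eef_pos: [612.7, -222.9, 89.0]
ee_rot: [0.0, 0.149, 0.989, -0.0]
force: [-2.7, 1.6, 5.0]
grip_width: 0.305
grip_force: 59.7
```

Contact at about 9 N, so the punch stands on the blank. I'll release it.

```bash
python3 -m crank '[[[0,0,0,0,0,0,30],[0,0,0,0,0,0,35],[0,0,0,0,0,0,45],[0,0,0,0,0,0,60],[0,0,0,0,0,0,60],[0,0,0,0,0,0,60],[0,0,0,0,0,0,60],[0,0,-0.2,0,0,0,60]]]' 20
python3 -m crank '[[[0,0,-0.6,0,0,0,60],[0,0,-0.8,0,0,0,60],[0,0,-0.8,0,0,0,60],[-0.5,0,-0.8,0,0,0,60],[-0.7,0,-0.5,0,0,0,60],[-0.7,0,0,0,0,0,60],[-0.1,0,0,0,0,0,60],[0,0,0,0,0,0,60]]]'
python3 - <<'E'
from h import *
T=tool(); im=capture('wrist'); cv2.imwrite('pics/w14.png',im)
s=capture('scene'); cv2.imwrite('pics/s14.png',s)
z=lambda a,h: cv2.resize(a,(int(a.shape[1]*h/a.shape[0]),h))
cv2.imwrite('pics/fin.png',np.hstack([z(im[60:300,200:440],400),z(s[200:360,180:340],400)]))
E
```

```text
time_s: 46.4
eef_pos: [612.2, -222.6, 92.8]
ee_rot: [-0.001, 0.149, 0.989, 0.0]
force: [0.3, -0.2, -0.2]
grip_width: 0.703
grip_force: 0.0
time_s: 47.2
eef_pos: [660.1, -237.4, 180.8]
ee_rot: [-0.0, 0.149, 0.989, 0.0]
force: [-0.2, -0.6, -1.1]
grip_width: 0.707
grip_force: 0.0
```

View pics/fin.png

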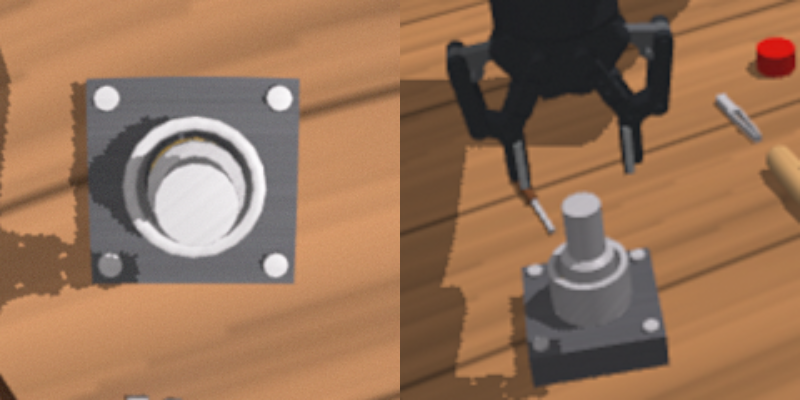

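The picture shows the punch upright in the collar, at (195,200) in the wrist half and (582,230) in the scene half. It is released and the gripper is clear.

```bash
python3 -c "
from rig import *
print(finish_job())"
```

```text
the job is handed in; nothing more can be done
None
```

The job is handed in at about 47 s: the plug stands in the tray, and the die, blank, collar and punch are stacked on the base, all released; the interface returned no verdict.

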